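# Eject a casting and load it for trimming

## Task

Press the mould's spring ejector fully home so that the casting is pushed out of the mouth, let it spring back, then draw the casting out and lay it down flat on the bare bench and let go. Take it again by its plain end and slide it, sprue first, under the saw guide of the trimming cradle until it lies flat between the rails with the sprue against the stop, and let go. Leave everything else on the bench where it is.

Things in the scene. Friction and masses are not known exactly. Their poses are not given: they have to be found in the camera images.
- mould: dark steel ejector mould, fixed to the bench, 136 x 68 mm (98 over two low lugs), cover top 42 mm above the bench. Origin on the bench under the channel; x points out of the mouth, z up; back end at x = -70. The tab of its ejector stands out of a slot in the cover. The casting starts wholly inside the channel, its origin at x = +13.5, z = +12 mm.
- mould_mouth (a point): middle of the lower edge of the mould's open mouth (x = +66, z = +12 mm of the mould). The roofed channel behind it is 40 mm wide with its floor 12 and its roof 36 mm above the bench, side walls 14 mm thick; nothing stands in front of the mouth and the bench there is 12 mm lower.
- ejector (a joint): travel of the spring ejector slide, m: 0 at rest, 0.060 fully home towards the mouth. About 2 N to start, 9 N at full travel, plus up to 3 N for the casting. Let go, it springs back to 0 and leaves the casting where it was pushed (60 mm out of the mouth at full travel).
- ejector_tab (a point): middle of the rear face (to be pressed) of the ejector's upright aluminium tab, which is 36 mm wide, 12 mm thick along the travel and stands 46 to 70 mm above the bench (this point at 58). x points along the travel, to the mouth. At rest it is at x = -51 mm of the mould, over the cover (top at 42 mm).
- casting: loose cast aluminium bar, about 0.24 kg, 104 mm long: plain body 80 x 36 x 22 mm (x = -52 to +28) and a narrower sprue stub 24 x 18 x 16 mm (x = +28 to +52, 3 to 19 mm above the underside). Origin on the underside, middle of the 104 mm; x points to the sprue end, z up. It lies sprue end towards the mouth and comes out sprue first.
- sprue_tip (a point): middle of the end face of the casting's sprue stub, x = +52, z = 11 mm of the casting
- cradle: trimming cradle, fixed to the bench, wood with a steel saw guide. Origin on the bench; x points to the guide, z up. Bed 14 mm above the bench: x = -80 to -10 a spine 24 mm wide (fingers fit beside it), then a base 80 mm wide to x = +68. Side rails at x = -10 to +34 are 40 mm apart up to z = 26 and flare to over 48 mm at z = 36, their top.
- guide_stop (a point): middle of the stop face behind the saw guide (x = +60, z = +25 mm of the cradle, same axes). The guide is a bridge over x = +38 to +61, 44 mm wide inside, underside at z = 44, top at z = 50. A casting fully home lies on the bed with its sprue tip here (casting origin at x = +8, z = +14 of the cradle). Slide it in along x, lowering it with the tip short of x = +38.
- glass_cutter: bystander, loose, to be left alone: glass cutter with a turned yellow handle, lying, 13 x 136 x 13 mm; origin at the middle of its underside, long side along its y
- marker: bystander, loose, to be left alone: marker pen, white and black, lying, 14 x 124 x 14 mm; origin at the middle of its underside, long side along its y
- solder_spool: bystander, loose, to be left alone: spool of solder standing on its flange, 55 dia x 40 high mm; origin at the middle of its underside
- came_offcut: bystander, loose, to be left alone: straight piece of lead came, 9 x 160 x 9 mm; origin at the middle of its underside, long side along its y
- red_pliers: bystander, loose, to be left alone: pliers with red handles, lying, 56 x 144 x 14 mm; origin at the middle of its underside, long side along its y
- white_block: bystander, loose, to be left alone: white foam block, 62 x 92 x 26 mm; origin at the middle of its underside, long side along its y
- flux_bottle: bystander, loose, to be left alone: bottle with a red cap, 48 dia x 103 high mm; origin at the middle of its underside

How it is judged:
By the outcome, as a careful person would: the job done as asked, in the order asked, and still so for the second after the job is handed in, with the robot touching nothing.
It also fails if it takes over 64 s, if anything falls off the work surface, if the arm or the gripper's body presses on something with over 40 N, if the wrist force passes 120 N, or if a joint passes its speed limit or range.

## Robot

A 7-joint arm with a two-finger parallel gripper is mounted at the origin on a cart in front of the work surface, level with it; the furniture and walls round the work are solid. World frame = base frame: x ahead of the robot, y to its left, z up, the work surface at z = 0. Lengths are in m, angles in rad, forces in N, time in s.
With the tool pointing down it reaches from about 0.35 to 0.9 m from the base axis. Payload 7.2 kg.
Tool frame: the origin (TCP) lies between the finger pads; the fingertips stand 19 mm ahead of it and the grasp point (between the pads) is the TCP; z points along the fingers, y is the line along which they close (so a half turn about z gives the same grasp; the last joint's range is limited). The gripper opens to 88 mm and grips with 3 to 60 N. Pads are 20 mm wide; open, the fingers measure 115 mm over their backs; the gripper's body (75 mm by 178 mm) begins 61 mm behind the grasp point.
Start: joints at [-1.341, 0.411, -0.013, 1.596, 0.006, 1.134, -0.082], TCP at [0.183, 0.597, 0.205] pointing down, gripper open.
Joint ranges: [-2.95, 2.95], [-0.29, 1.99], [-1.47, 1.44], [0.14, 2.54], [-1.03, 4.17], [0.13, 1.85], [-2.86, 2.86]. Speed limits (rad/s): [2.39, 2.39, 3.01, 3.01, 3.14, 3.14, 3.14].

## Interface

Orientations are given as a rotation vector (axis times angle).
In Python, from station import ctrl gives the robot as it stands.
- The arm moves only by the shell command python3 -m handwheel 'ROWS' [OPENING] [FORCE]. ROWS is a JSON object of lists of equal length, an entry for each row: "offset": the shift along the tool's x, y, z scaled (see below), a list of three; "rotation": the turn, a rotation vector about the tool's x, y, z scaled (see below), a list of three. A call has 1 to 12 rows; each row is the pose to reach, as a shift and turn from the pose commanded when the call began, along the tool's axes at that moment, turning the shorter way round; what a row does not reach only later rows make up. The controller multiplies each number of a shift by 0.3 m and each number of a turn by 360 degrees. A row lasts 1/8 s, in which the tool goes at most 62.5 mm and 10.7 degrees, less where a joint would pass 70% of its speed; a pose out of reach is approached as far as the arm can. A call with a number of a shift or a turn outside -1 to 1 is refused whole. A call with a gripper value outside its range is refused whole. OPENING is the closure, from 0 (fully open) to 1 (shut), set as the call begins (- or left out, the last holds). The fingers move at their own pace and stop on an object; FORCE is the grip in N (left out, the last holds). Time passes only in rows, so rows that repeat a pose let the fingers close. It gives the time, the measured TCP pose, the force, the opening and the grip force at its end, in the units of the state.
- ctrl.state(): the state, without advancing time (a new reading comes with each control period).
- ctrl.read_camera(name): name is "side" or "top" or "wrist"; returns the picture (480x640x3 uint8, blue, green, red); there is no depth.
- ctrl.calibration(name): a dict with "vfov" (degrees; the focal length in pixels is half the picture's height over the tangent of half this angle, whatever the lens; pixels are square), "cx", "cy" (the principal point, pixels), "k1" (the pictures are not rectified: a ray, as slopes to the right and down, at radius r is drawn at 1 + k1 r^2 times it, then the intrinsics apply), "extrinsics" (4x4, takes a point from camera to world coordinates); the wrist camera has in their place "T_tool_cam" (4x4, takes a point from camera to tool coordinates, whose origin is the TCP and whose axes are the flange's). Camera axes: x right, y down, z forward; pixel columns grow to the right and rows downward; lengths in m; the calibration is good to about 2 mm. A picture is of the moment at which its call begins: read the wrist's pose just before it. calibration takes no time and is no camera call.
- ctrl.hand_in(): hands the job in; it is judged then, once.
The state is a dict: "time_s": time; "qpos": joint angles; "joint_vel": joint speeds; "joint_efforts": joint torques, N m; "tool_pos": TCP position; "eef_rot": TCP orientation; "wrist_force": force on the tool from outside, world axes, zero at the start; "moment": the same for the moment, N m; "grip_width": finger opening in m; "gripper_force": force on a finger pad.
Only numpy, scipy, OpenCV 4.12 (cv2) and the standard library are available. Lean on these libraries where they do the work, as an engineer would, in place of code of your own. Each camera call takes 0.05 s, during which the arm holds its last target. There are 200 camera calls.

## Working session

There is one attempt and no reset: what is moved stays moved. The work goes in short steps, Python scripts to look and compute and a shell command to move; the robot and the scene stay as the last step left them, time stands still between calls to the robot, and variables do not carry over. Pictures are saved under pics/ and viewed, at most 10 in all, crops included, and the job is handed in when it is done.

```bash
ls; mkdir -p pics
python3 - <<'E'
from station import ctrl
import cv2,numpy as np
np.set_printoptions(precision=4,suppress=True)
print(ctrl.state())
for n in("top","side","wrist"):
    cv2.imwrite(f"pics/{n}0.png",ctrl.read_camera(n)); print(n,ctrl.calibration(n))
E
```

```text
pics
{'time_s': 0.0, 'qpos': array([-1.3412,  0.4119, -0.0127,  1.597 ,  0.0056,  1.1343, -0.0822]), 'joint_vel': array([-0.0014, -0.0004,  0.0002,  0.0009, -0.0003, -0.0015, -0.0007]), 'joint_efforts': array([  0.0029, -58.7977,   0.6438, -29.1071,  -0.0536,   0.0186,
         0.0001]), 'tool_pos': array([0.1833, 0.597 , 0.2038]), 'eef_rot': array([-0.466 , -3.1067,  0.0024]), 'wrist_force': array([ 0.0392, -0.1083, -0.5713]), 'moment': array([-0.0341, -0.0105,  0.0374]), 'gripper_force': 0.0, 'grip_width': 0.08778027545468593}
top {'vfov': 50.12612800297532, 'cx': 327.42246663201956, 'cy': 241.611525570206, 'k1': -0.07674391847697226, 'extrinsics': array([[ 0.0832, -0.973 ,  0.2152,  0.2151],
       [-0.9965, -0.0821,  0.0145, -0.0738],
       [ 0.0036, -0.2157, -0.9765,  1.2765],
       [ 0.    ,  0.    ,  0.    ,  1.    ]])}
side {'vfov': 51.80360421237926, 'cx': 316.6955764567926, 'cy': 238.51530881008455, 'k1': 0.011623347794642573, 'extrinsics': array([[ 0.8644, -0.253 ,  0.4346,  0.0233],
       [-0.5023, -0.4763,  0.7217, -0.7956],
       [ 0.0244, -0.8421, -0.5388,  0.6032],
       [ 0.    ,  0.    ,  0.    ,  1.    ]])}
wrist {'vfov': 68.99573935883605, 'cx': 326.0490661296699, 'cy': 238.05599271802728, 'k1': -0.013493885130534889, 'T_tool_cam': array([[ 0.0002, -0.9539, -0.3001,  0.0824],
       [ 1.    ,  0.0003, -0.0003, -0.001 ],
       [ 0.0003, -0.3001,  0.9539, -0.1791],
       [ 0.    ,  0.    ,  0.    ,  1.    ]])}
```

View pics/top0.png

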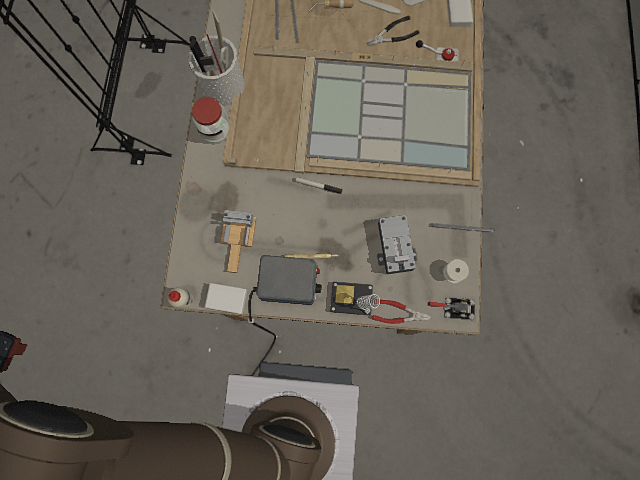

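View pics/side0.png

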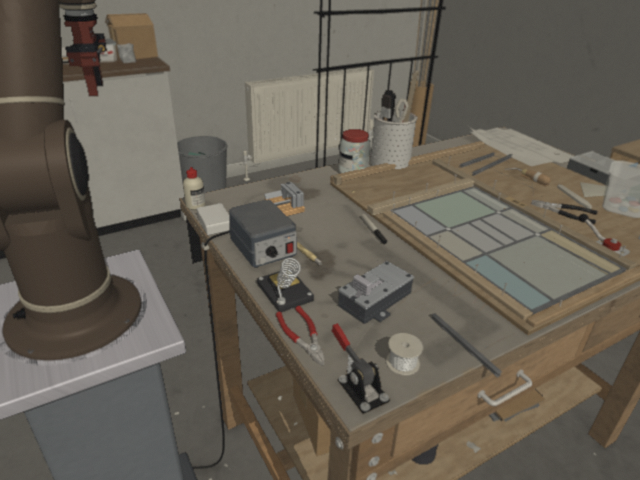

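The top view shows the mould at about (396,244), the cradle at (237,238), and the marker, glass cutter, white block and spool around them. Next I'll enlarge the two fixtures.

```bash
cat > h.py <<'E'
from station import ctrl
import cv2,numpy as np
from scipy.spatial.transform import Rotation as R
np.set_printoptions(precision=4,suppress=True)
def cam(n,st=None):
    c=ctrl.calibration(n); f=240/np.tan(np.radians(c['vfov']/2))
    if n=='wrist':
        T=np.eye(4);T[:3,:3]=R.from_rotvec(st['eef_rot']).as_matrix();T[:3,3]=st['tool_pos'];T=T@c['T_tool_cam']
    else: T=c['extrinsics']
    return c,f,T
def px2w(n,uv,z,st=None):
    c,f,T=cam(n,st); d=(np.array(uv,float)-[c['cx'],c['cy']])/f; s=d.copy()
    for _ in range(20): s=d/(1+c['k1']*(s@s))
    v=T[:3,:3]@[s[0],s[1],1]; o=T[:3,3]; return o+v*(z-o[2])/v[2]
def w2px(n,p,st=None):
    c,f,T=cam(n,st); q=T[:3,:3].T@(np.array(p)-T[:3,3]); s=q[:2]/q[2]
    return s*(1+c['k1']*(s@s))*f+[c['cx'],c['cy']]
def rel(p,rz_xdir,st=None,cmd=None):
    """offset numbers and turn numbers to TCP at p, pointing down, tool y closing axis at world heading rz_xdir(deg)+90 (x heading option)"""
    st=st or ctrl.state(); R0=R.from_rotvec(st['eef_rot']).as_matrix()
    best=None
    for k in(0,180):
        a=np.radians(rz_xdir+k); X=np.array([np.cos(a),np.sin(a),0]);Z=np.array([0,0,-1.]);Y=np.cross(Z,X)
        v=R.from_matrix(R0.T@np.c_[X,Y,Z]).as_rotvec()
        print(k,'off',R0.T@(np.array(p)-st['tool_pos'])/.3,'rot',v/(2*np.pi),'deg',np.degrees(np.linalg.norm(v)))
E
python3 - <<'E'
import cv2,numpy as np
a=cv2.imread('pics/top0.png');
c=lambda u,v:cv2.resize(a[v:v+100,u:u+66],None,fx=6,fy=6,interpolation=cv2.INTER_CUBIC)
cv2.imwrite('pics/c1.png',np.hstack([c(364,195),c(207,195)]))
from h import *
st=ctrl.state();M=R.from_rotvec(st['eef_rot']).as_matrix();print(M)
for q in[(396,244),(237,238),(300,310),(345,300)]:print(q,px2w('top',q,.04))
E
```

```text
[[-0.956   0.2934 -0.0003]
 [ 0.2934  0.956  -0.0012]
 [-0.0001 -0.0012 -1.    ]]
(396, 244) [ 0.4958 -0.2247  0.04  ]
(237, 238) [0.4779 0.1684 0.04  ]
(300, 310) [ 0.3146 -0.0039  0.04  ]
(345, 300) [ 0.3476 -0.1097  0.04  ]
```

View pics/c1.png

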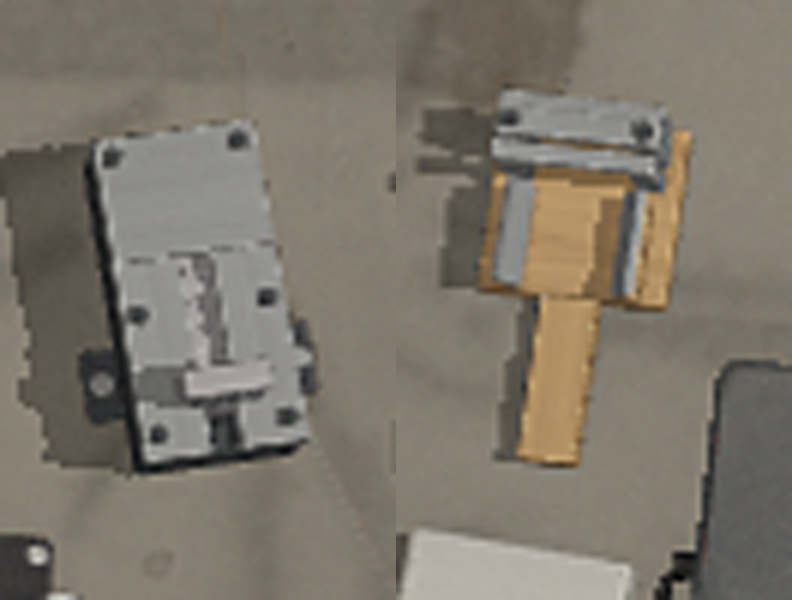

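The close crop shows the mould with its mouth away from the robot and its tab near the robot. The cradle guide is also on the far side, with the spine towards the robot. Now I'll compute the poses from the corners.

Run:
```python
from h import *
o1=np.array([364,195]);o2=np.array([207,195])
m=lambda u,v,z:px2w('top',o1+np.array([u,v])/6,z)
c=lambda u,v,z:px2w('top',o2+np.array([u-396,v])/6,z)
TL,TR,BL,BR=m(95,143,.042),m(255,124,.042),m(140,465,.042),m(308,440,.042)
print(TL,TR,BL,BR)
d=(TL+TR-BL-BR)/2;print('mould len',np.linalg.norm(d),'head',np.degrees(np.arctan2(d[1],d[0])))
w=TL-TR;print(np.linalg.norm(w),np.degrees(np.arctan2(w[1],w[0]))-90)
print('centre(x=-2)',(TL+TR+BL+BR)/4)
print('tab top',m(185,372,.07),m(270,362,.07))
s1,s2=c(518,460,.014),c(577,465,.014);b1,b2=c(500,90,.05),c(668,108,.05)
print('spine end',(s1+s2)/2,'bridge far edge mid',(b1+b2)/2); d=(b1+b2-s1-s2)/2; print(np.linalg.norm(d[:2]),np.degrees(np.arctan2(d[1],d[0])))
w=b1-b2;print(np.linalg.norm(w),np.degrees(np.arctan2(w[1],w[0]))-90)
for q in[(300,178),(340,190),(400,180),(478,185),(430,226),(492,231),(335,256),(285,255),(318,262)]:print(q,px2w('top',q,.01))
```

```text
[ 0.5561 -0.1808  0.042 ] [ 0.5699 -0.2468  0.042 ] [ 0.4227 -0.2073  0.042 ] [ 0.4386 -0.2751  0.042 ]
mould len 0.13515465586438727 head 11.697120791825453
0.067468891009969 11.848020070164537
centre(x=-2) [ 0.4968 -0.2275  0.042 ]
tab top [ 0.457 -0.22   0.07 ] [ 0.4639 -0.2538  0.07  ]
spine end [0.3959 0.1748 0.014 ] bridge far edge mid [0.5432 0.1714 0.05  ]
0.14729397178119386 -1.3304991274352111
0.07058816889357804 -1.5540981893742583
(300, 178) [0.6571 0.0302 0.01  ]
(340, 190) [ 0.6332 -0.0761  0.01  ]
(400, 180) [ 0.6739 -0.2297  0.01  ]
(478, 185) [ 0.6783 -0.4346  0.01  ]
(430, 226) [ 0.557  -0.3127  0.01  ]
(492, 231) [ 0.5574 -0.473   0.01  ]
(335, 256) [ 0.459  -0.0771  0.01  ]
(285, 255) [0.4509 0.0484 0.01  ]
(318, 262) [ 0.4401 -0.0358  0.01  ]
```

Run:
```python
from h import *
rel([.424,-.2425,.2],191.75)
```

```text
0 off [-1.5882 -2.4399  0.0165] rot [-0.0002 -0.     -0.08  ] deg 28.81388908458781
180 off [-1.5882 -2.4399  0.0165] rot [-0.0001  0.0003  0.42  ] deg 151.18620156176942
```

```bash
python3 -m handwheel '{"offset":[[-0.53,-0.82,0],[-0.53,-0.82,0],[-0.53,-0.82,0],[-0.53,-0.82,0],[-0.53,-0.82,0]],"rotation":[[0,0,0],[0,0,0],[0,0,0],[0,0,0],[0,0,0]]}' 1 20
python3 -m handwheel '{"offset":[[-0.53,-0.82,0],[-0.53,-0.82,0],[-0.53,-0.82,0],[-0.53,-0.82,0],[-0.53,-0.82,0]],"rotation":[[0,0,0],[0,0,0],[0,0,0],[0,0,0],[0,0,0]]}'
python3 -m handwheel '{"offset":[[-0.53,-0.82,0],[-0.53,-0.82,0],[-0.53,-0.82,0],[-0.53,-0.82,0],[-0.53,-0.82,0],[-0.53,-0.82,0],[-0.53,-0.82,0]],"rotation":[[0,0,-0.08],[0,0,-0.08],[0,0,-0.08],[0,0,-0.08],[0,0,-0.08],[0,0,-0.08],[0,0,-0.08]]}'
python3 - <<'E'
from h import *
st=ctrl.state();im=ctrl.read_camera('wrist');cv2.imwrite('pics/w1.png',im)
print(st['tool_pos'],st['time_s'])
rel([.424,-.2425,.2],191.75,st)
o=np.array([.4988,-.2271,0]);a=np.radians(11.75)
for n,p in dict(tab=(-51,0,70),tabL=(-51,18,70),tabR=(-51,-18,70),bl=(-70,34,42),br=(-70,-34,42),fl=(66,34,42),fr=(66,-34,42)).items():
    x,y,z=np.array(p)/1e3; print(n,w2px('wrist',o+[x*np.cos(a)-y*np.sin(a),x*np.sin(a)+y*np.cos(a),z],st))
E
```

```text
time_s: 0.78
tool_pos: [0.2637, 0.3129, 0.2046]
eef_rot: [-0.469, -3.106, 0.0]
wrist_force: [0.6, 0.2, 0.4]
grip_width: 0.0411
gripper_force: 0.0
time_s: 1.4
tool_pos: [0.3431, 0.0314, 0.2048]
eef_rot: [0.469, 3.106, 0.001]
wrist_force: [-0.1, 1.3, 1.0]
grip_width: 0.0004
gripper_force: 0.0
time_s: 2.28
tool_pos: [0.4224, -0.2515, 0.2044]
eef_rot: [0.313, -3.124, 0.004]
wrist_force: [-0.4, 0.4, -0.8]
grip_width: 0.0004
gripper_force: 0.0
[ 0.4224 -0.2515  0.2044] 2.275
0 off [-0.0113  0.0282  0.0145] rot [-0.0004 -0.0003 -0.0009] deg 0.3679165038959733
180 off [-0.0113  0.0282  0.0145] rot [-0.0005  0.0006  0.4991] deg 179.68222959391142
tab [336.4874 251.4394]
tabL [355.3921 251.3612]
tabR [317.589  251.5165]
bl [369.4259 224.3461]
br [302.2793 224.6396]
fl [365.5586 340.6715]
fr [305.385  340.8642]
```

View pics/w1.png

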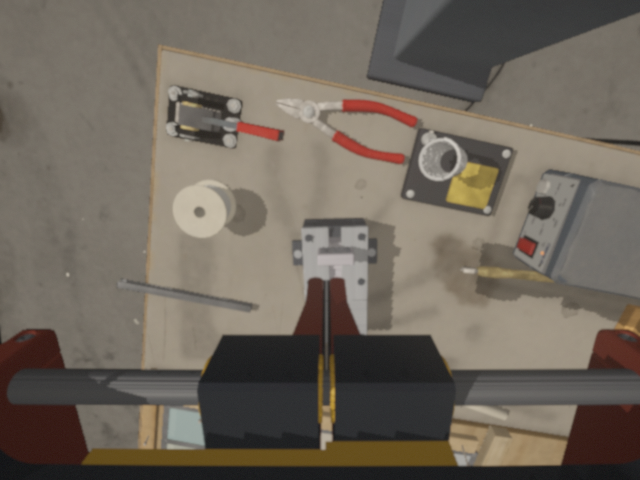

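The wrist view confirms the mould pose to about 2 mm, with the tab top at (318–353, 254–263). I'll lower behind the tab and press.

```bash
python3 -m handwheel '{"offset":[[0,0.028,0.2],[0,0.028,0.38],[0,0.028,0.455],[0,0.028,0.455]],"rotation":[[0,0,0],[0,0,0],[0,0,0],[0,0,0]]}'
python3 -m handwheel '{"offset":[[-0.04,0,0],[-0.08,0,0],[-0.12,0,0],[-0.16,0,0],[-0.2,0,0],[-0.22,0,0],[-0.22,0,0]],"rotation":[[0,0,0],[0,0,0],[0,0,0],[0,0,0],[0,0,0],[0,0,0],[0,0,0]]}'
```

```text
time_s: 2.82
tool_pos: [0.42, -0.2376, 0.0671]
eef_rot: [0.323, -3.122, -0.004]
wrist_force: [0.4, -0.7, 1.0]
grip_width: 0.0004
gripper_force: 0.0
time_s: 3.7
tool_pos: [0.4859, -0.2263, 0.068]
eef_rot: [0.322, -3.125, 0.0]
wrist_force: [-0.3, -0.5, 0.1]
grip_width: 0.0006
gripper_force: 0.0
```

Run:
```python
from h import *
st=ctrl.state();a=ctrl.read_camera('top');b=ctrl.read_camera('wrist')
c=cv2.resize(a[190:300,350:450],None,fx=4,fy=4,interpolation=cv2.INTER_CUBIC)
print(st['wrist_force'],st['moment'],st['tool_pos'])
cv2.imwrite('pics/p2.png',np.hstack([c,b[20:460,150:530]]))
```

```text
[-0.3081 -0.4687  0.1346] [0.002 0.057 0.042] [ 0.4859 -0.2263  0.068 ]
```

View pics/p2.png

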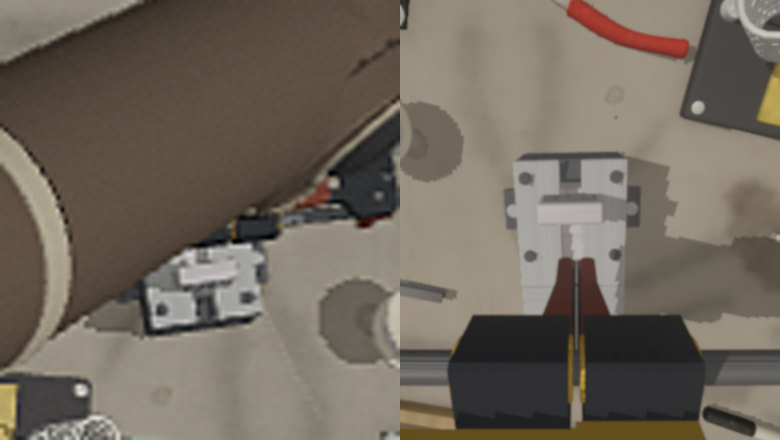

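The wrist crop shows the tab at full-image rows 220–245, apparently at rest behind the fingers with no force. I need the height from the side camera.

Run:
```python
from h import *
st=ctrl.state();b=ctrl.read_camera('side')
o=np.array([.4988,-.2271,0]);a=np.radians(11.75)
W=lambda p:o+np.array([p[0]*np.cos(a)-p[1]*np.sin(a),p[0]*np.sin(a)+p[1]*np.cos(a),p[2]])/1e3
for n,p in dict(tabL=(-51,18,70),tabR=(-51,-18,70),bl=(-70,34,42),br=(-70,-34,42),mouthR=(66,-34,42)).items():
    print(n,w2px('wrist',W(p),st),'side',w2px('side',W(p)))
tip=st['tool_pos']-[0,0,.019];print('tip',w2px('wrist',tip,st),w2px('side',tip))
cv2.imwrite('pics/s2.png',cv2.resize(b[210:360,300:450],None,fx=4,fy=4,interpolation=cv2.INTER_CUBIC))
```

```text
tabL [356.2662 218.4637] side [351.5896 276.4836]
tabR [287.3963 218.4925] side [366.248  286.0101]
bl [380.55   175.0308] side [337.0408 288.7882]
br [263.9747 175.0865] side [364.1999 307.5093]
mouthR [274.4799 370.7479] side [413.7079 277.0181]
tip [327.8942 270.1682] [371.0497 281.2884]
```

View pics/s2.png

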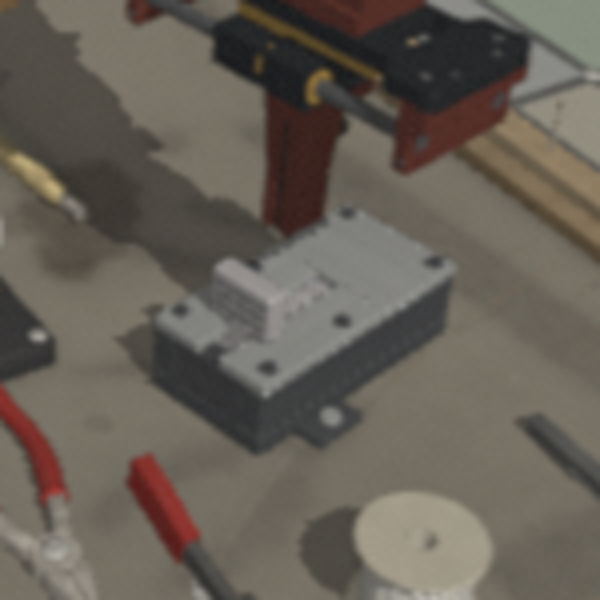

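The side view shows the fingertip about 13–15 px higher than predicted. The closed tip is really about 20 mm higher than assumed, so it passed over the tab. I'll touch the cover gently to calibrate the tip height.

```bash
python3 -m handwheel '{"offset":[[0,0.01,0.01],[0,0.01,0.02]],"rotation":[[0,0,0],[0,0,0]]}'
python3 -m handwheel '{"offset":[[0,0,0.005],[0,0,0.01]],"rotation":[[0,0,0],[0,0,0]]}'
python3 -m handwheel '{"offset":[[0,0,0.005],[0,0,0.01]],"rotation":[[0,0,0],[0,0,0]]}'
```

```text
time_s: 4.1
tool_pos: [0.485, -0.223, 0.0619]
eef_rot: [-0.321, 3.125, 0.001]
wrist_force: [-0.5, -0.2, -0.4]
grip_width: 0.0001
gripper_force: 0.0
time_s: 4.35
tool_pos: [0.4851, -0.2234, 0.059]
eef_rot: [0.321, -3.125, -0.0]
wrist_force: [-0.1, -0.6, -0.6]
grip_width: 0.0003
gripper_force: 0.0
time_s: 4.6
tool_pos: [0.4852, -0.2234, 0.056]
eef_rot: [-0.321, 3.125, 0.0]
wrist_force: [0.4, 0.3, -0.6]
grip_width: 0.0006
gripper_force: 0.0
```

```bash
for i in 1; do python3 -m handwheel '{"offset":[[0,0,0.01],[0,0,0.02]],"rotation":[[0,0,0],[0,0,0]]}'; python3 -m handwheel '{"offset":[[0,0,0.005],[0,0,0.01]],"rotation":[[0,0,0],[0,0,0]]}'; done
python3 - <<'E'
from h import *
st=ctrl.state();print(st['tool_pos'],st['wrist_force'])
b=ctrl.read_camera('side')
for z in(.019,0,-.005): print(w2px('side',st['tool_pos']-[0,0,z]))
cv2.imwrite('pics/s3.png',cv2.resize(b[210:330,330:430],None,fx=5,fy=5,interpolation=cv2.INTER_CUBIC))
E
```

```text
time_s: 4.85
tool_pos: [0.4852, -0.2234, 0.0499]
eef_rot: [0.321, -3.125, -0.0]
wrist_force: [-0.5, 0.0, 0.4]
grip_width: 0.0009
gripper_force: 0.0
time_s: 5.1
tool_pos: [0.4852, -0.2234, 0.047]
eef_rot: [0.321, -3.125, 0.0]
wrist_force: [0.0, -0.2, -0.6]
grip_width: 0.0006
gripper_force: 0.0
[ 0.4852 -0.2234  0.047 ] [ 0.0012 -0.1665 -0.5575]
[369.0741 289.3727]
[369.9101 281.281 ]
[370.1333 279.1215]
```

View pics/s3.png

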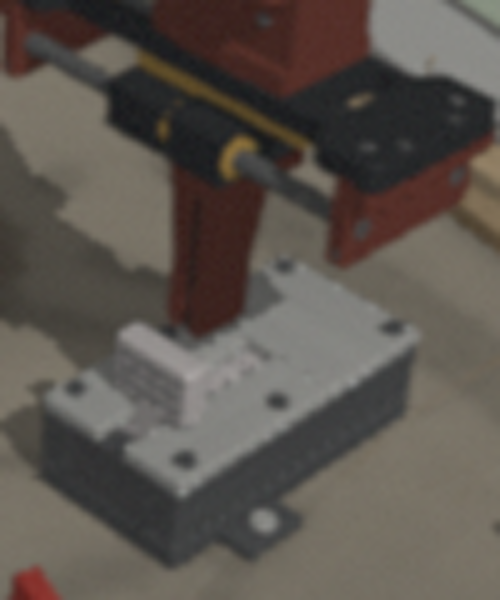

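```bash
python3 -m handwheel '{"offset":[[0,0,0.01],[0,0,0.02]],"rotation":[[0,0,0],[0,0,0]]}'; python3 -m handwheel '{"offset":[[0,0,0.005],[0,0,0.01]],"rotation":[[0,0,0],[0,0,0]]}'
python3 - <<'E'
from h import *
st=ctrl.state();print(st['tool_pos'],st['wrist_force'])
a=ctrl.read_camera('wrist');b=ctrl.read_camera('side')
cv2.imwrite('pics/s4.png',np.hstack([cv2.resize(b[230:310,340:430],None,fx=5,fy=5,interpolation=cv2.INTER_CUBIC),a[40:440,160:500]]))
E
```

```text
time_s: 5.4
tool_pos: [0.4852, -0.2233, 0.041]
eef_rot: [-0.321, 3.125, 0.0]
wrist_force: [0.3, -0.0, -0.3]
grip_width: 0.0002
gripper_force: 0.0
time_s: 5.65
tool_pos: [0.4852, -0.2234, 0.038]
eef_rot: [0.321, -3.125, -0.0]
wrist_force: [0.6, 0.4, -0.2]
grip_width: 0.0005
gripper_force: 0.0
[ 0.4852 -0.2234  0.038 ] [ 0.5642  0.4189 -0.2284]
```

View pics/s4.png

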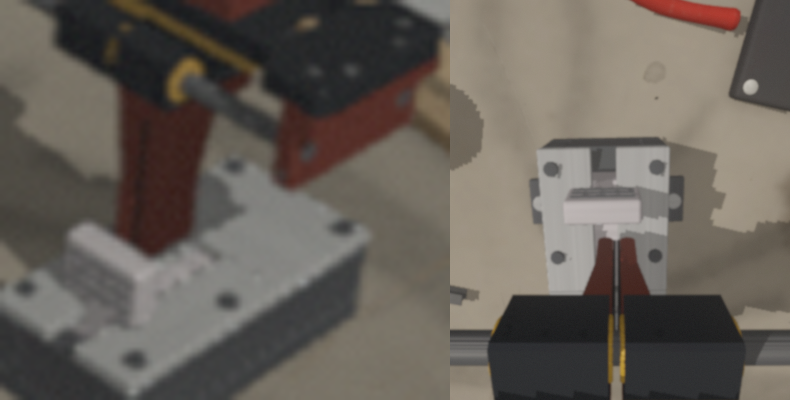

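The tip is now just above the cover with no contact yet, and the tab is at rest behind it. I'll keep probing down.

```bash
python3 -m handwheel '{"offset":[[0,0,0.007],[0,0,0.007]],"rotation":[[0,0,0],[0,0,0]]}'; python3 -m handwheel '{"offset":[[0,0,0.007],[0,0,0.007]],"rotation":[[0,0,0],[0,0,0]]}'; python3 -m handwheel '{"offset":[[0,0,0.007],[0,0,0.007]],"rotation":[[0,0,0],[0,0,0]]}' | head -5
```

```text
time_s: 6.0
tool_pos: [0.4851, -0.2233, 0.0359]
eef_rot: [0.321, -3.125, -0.0]
wrist_force: [-0.2, -0.3, 0.5]
grip_width: 0.0002
gripper_force: 0.0
time_s: 6.25
tool_pos: [0.4851, -0.2233, 0.0338]
eef_rot: [0.321, -3.125, -0.0]
wrist_force: [0.2, -0.5, -0.2]
grip_width: 0.0003
gripper_force: 0.0
time_s: 6.5
tool_pos: [0.4851, -0.2233, 0.0317]
eef_rot: [0.321, -3.125, -0.0]
wrist_force: [-0.3, 0.5, 0.1]
grip_width: 0.0006
```

```bash
python3 -m handwheel '{"offset":[[0,0,0.005],[0,0,0.005]],"rotation":[[0,0,0],[0,0,0]]}'|sed -n 2,4p; python3 -m handwheel '{"offset":[[0,0,0.005],[0,0,0.005]],"rotation":[[0,0,0],[0,0,0]]}'|sed -n 2,4p; python3 -m handwheel '{"offset":[[0,0,0.005],[0,0,0.005]],"rotation":[[0,0,0],[0,0,0]]}' |sed -n 2,4p
```

```text
tool_pos: [0.4851, -0.2233, 0.0302]
eef_rot: [0.321, -3.125, -0.0]
wrist_force: [-0.4, -0.4, -0.4]
tool_pos: [0.4851, -0.2233, 0.0287]
eef_rot: [0.321, -3.125, -0.0]
wrist_force: [0.6, -0.5, -0.7]
tool_pos: [0.4851, -0.2234, 0.0272]
eef_rot: [0.321, -3.125, -0.0]
wrist_force: [0.4, -0.0, -0.3]
```

```bash
python3 -m handwheel '{"offset":[[0,0,-0.2],[0.05,0,-0.28],[0.16,0,-0.28],[0.24,0,-0.2],[0.24,0,-0.08],[0.24,0,-0.03],[0.24,0,-0.03]],"rotation":[[0,0,0],[0,0,0],[0,0,0],[0,0,0],[0,0,0],[0,0,0],[0,0,0]]}'|sed -n 2,4p
python3 -m handwheel '{"offset":[[-0.04,0.01,0],[-0.08,0.01,0],[-0.08,0.01,0]],"rotation":[[0,0,0],[0,0,0],[0,0,0]]}'|sed -n 2,4p
python3 -m handwheel '{"offset":[[-0.04,0,0],[-0.06,0,0],[-0.06,0,0]],"rotation":[[0,0,0],[0,0,0],[0,0,0]]}'|sed -n 2,4p
```

```text
tool_pos: [0.4143, -0.2381, 0.0359]
eef_rot: [0.321, -3.123, -0.001]
wrist_force: [0.8, 0.3, 0.0]
tool_pos: [0.4391, -0.2299, 0.0368]
eef_rot: [-0.324, 3.124, -0.001]
wrist_force: [-1.7, 0.1, 1.0]
tool_pos: [0.4549, -0.2264, 0.0363]
eef_rot: [0.321, -3.124, -0.001]
wrist_force: [-4.5, 0.0, 1.7]
```

Contact: the force is rising as expected from about x = 0.439. The fingers are 10 mm left of the axis, so I'll recentre and then push fully.

```bash
python3 -m handwheel '{"offset":[[0.07,0,0],[0.07,-0.028,0],[0.02,-0.028,0],[-0.03,-0.028,0],[-0.08,-0.028,0],[-0.12,-0.028,0],[-0.14,-0.028,0],[-0.14,-0.028,0]],"rotation":[[0,0,0],[0,0,0],[0,0,0],[0,0,0],[0,0,0],[0,0,0],[0,0,0],[0,0,0]]}'|sed -n 2,4p
python3 -m handwheel '{"offset":[[-0.01,0,0],[-0.01,0,0]],"rotation":[[0,0,0],[0,0,0]]}'|sed -n 2,4p
python3 -m handwheel '{"offset":[[-0.01,0,0],[-0.01,0,0]],"rotation":[[0,0,0],[0,0,0]]}'|sed -n 2,4p
```

```text
tool_pos: [0.498, -0.2264, 0.036]
eef_rot: [0.322, -3.123, 0.0]
wrist_force: [-8.1, -3.2, 5.0]
tool_pos: [0.4996, -0.226, 0.036]
eef_rot: [0.32, -3.121, -0.001]
wrist_force: [-10.6, -3.5, 8.0]
tool_pos: [0.4997, -0.226, 0.0358]
eef_rot: [0.318, -3.117, -0.003]
wrist_force: [-20.2, -3.1, 14.6]
```

The force jumped with no more travel, so the ejector is fully home. I'll retract to let it spring back, then move above the casting with the fingers open.

```bash
python3 -m handwheel '{"offset":[[0.06,0,0],[0.16,0,0],[0.27,0,0],[0.29,0,-0.1],[0.25,0,-0.28],[0.1,0,-0.35],[-0.08,0,-0.35],[-0.25,0,-0.35],[-0.28,0,-0.35],[-0.28,0,-0.35]],"rotation":[[0,0,0],[0,0,0],[0,0,0],[0,0,0],[0,0,0],[0,0,0],[0,0,0],[0,0,0],[0,0,0],[0,0,0]]}'|sed -n 2,4p
python3 -m handwheel '{"offset":[[0,0,0],[0,0,0],[0,0,0],[0,0,0]],"rotation":[[0,0,0],[0,0,0],[0,0,0],[0,0,0]]}' 0
python3 - <<'E'
from h import *
st=ctrl.state();a=ctrl.read_camera('wrist');b=ctrl.read_camera('side')
cv2.imwrite('pics/s5.png',np.hstack([cv2.resize(b[200:350,320:460],(420,450),interpolation=cv2.INTER_CUBIC),a[10:460,130:510]]))
rel([.583,-.2096,.09],191.75,st)
o=np.array([.4988,-.2271,0]);t=np.radians(11.75)
for n,p in dict(tabL=(-51,18,70),tabR=(-51,-18,70),bl=(-70,34,42),br=(-70,-34,42),fr=(66,-34,42),fl=(66,34,42)).items():
    x,y,z=np.array(p)/1e3; print(n,w2px('wrist',o+[x*np.cos(t)-y*np.sin(t),x*np.sin(t)+y*np.cos(t),z],st))
E
```

```text
tool_pos: [0.587, -0.2073, 0.1408]
eef_rot: [0.324, -3.124, 0.001]
wrist_force: [-0.9, -0.2, 0.4]
time_s: 12.12
tool_pos: [0.586, -0.208, 0.1415]
eef_rot: [-0.321, 3.125, 0.0]
wrist_force: [-0.9, -0.4, -0.3]
grip_width: 0.037
gripper_force: 0.0
0 off [ 0.0109 -0.0033  0.1718] rot [ 0.      0.0001 -0.0001] deg 0.039902209033026104
180 off [ 0.0109 -0.0033  0.1718] rot [ 0.0001 -0.0001  0.4999] deg 179.96935495758171
tabL [354.4255  34.5392]
tabR [298.0265  34.5566]
bl [374.8043  14.418 ]
br [277.5974  14.4484]
fr [284.39 205.2 ]
fl [368.0679 205.1751]
```

View pics/s5.png

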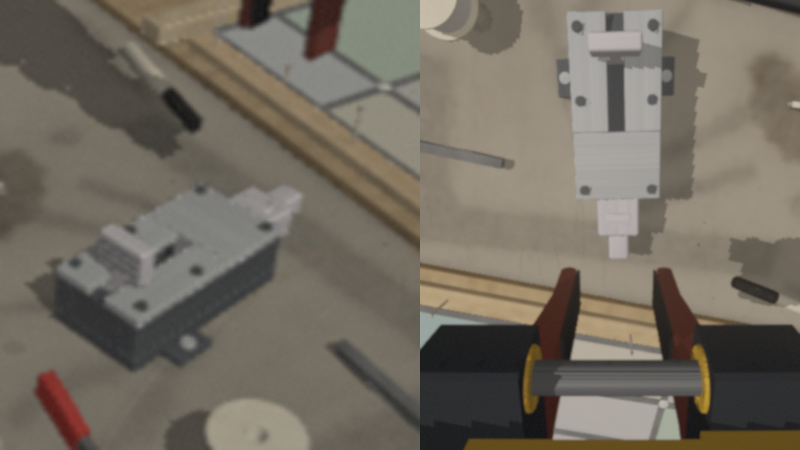

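The casting now stands out of the mouth, with the sprue tip at wrist pixel (328,268), and the tab is back at rest. The open fingertips are at wrist row 278 and at side pixels (427,219) and (402,208). I'll triangulate the tips.

Run:
```python
from h import *
st=ctrl.state()
def ray(n,uv): 
    a=px2w(n,uv,.1,st);o=cam(n,st)[2][:3,3];d=a-o;return o,d/np.linalg.norm(d)
for wu,su in(((328.5,278),(414,214)),):
    o1,d1=ray('wrist',wu);o2,d2=ray('side',su)
    t=np.linalg.lstsq(np.c_[d1,-d2],o2-o1,rcond=None)[0]
    p,q=o1+t[0]*d1,o2+t[1]*d2;print(p,q,'tcp',st['tool_pos'],st['grip_width'])
    print('tool frame',R.from_rotvec(st['eef_rot']).inv().apply((p+q)/2-st['tool_pos']))
o=np.array([.4988,-.2271,0]);t=np.radians(11.75)
for n,p in dict(tip=(125.5,0,31),bodyfrontL=(101.5,18,34),bodyfrontR=(101.5,-18,34)).items():
    x,y,z=np.array(p)/1e3; print(n,w2px('wrist',o+[x*np.cos(t)-y*np.sin(t),x*np.sin(t)+y*np.cos(t),z],st))
```

```text
[ 0.5757 -0.21    0.158 ] [ 0.5797 -0.2127  0.1594] tcp [ 0.5861 -0.2079  0.1414] 0.045062406306264374
tool frame [ 0.0089 -0.0016 -0.0173]
tip [326.207  267.9335]
bodyfrontL [347.0311 243.4901]
bodyfrontR [305.3886 243.4929]
```

The geometry is resolved. The real tips are 17 mm above the reported TCP, i.e. a −36 mm shift from the documented value, and the casting sits exactly where predicted. Now I'll descend and grip.

```bash
python3 -m handwheel '{"offset":[[0.011,-0.003,0],[0.011,-0.003,0.05],[0.011,-0.003,0.1],[0.011,-0.003,0.15],[0.011,-0.003,0.22]],"rotation":[[0,0,0],[0,0,0],[0,0,0],[0,0,0],[0,0,0]]}'
python3 -m handwheel '{"offset":[[0,0,0.1],[0,0,0.18],[0,0,0.23],[0,0,0.252],[0,0,0.252]],"rotation":[[0,0,0],[0,0,0],[0,0,0],[0,0,0],[0,0,0]]}'
python3 -m handwheel '{"offset":[[0,0,0],[0,0,0],[0,0,0],[0,0,0],[0,0,0],[0,0,0]],"rotation":[[0,0,0],[0,0,0],[0,0,0],[0,0,0],[0,0,0],[0,0,0]]}' 1 40
```

```text
time_s: 12.85
tool_pos: [0.5831, -0.2095, 0.074]
eef_rot: [-0.321, 3.125, -0.0]
wrist_force: [0.8, 0.1, 0.3]
grip_width: 0.0878
gripper_force: 0.0
time_s: 13.48
tool_pos: [0.5831, -0.2097, -0.0004]
eef_rot: [0.321, -3.125, 0.0]
wrist_force: [-0.7, -1.0, -0.3]
grip_width: 0.0877
gripper_force: 0.0
time_s: 14.22
tool_pos: [0.5832, -0.2092, -0.0003]
eef_rot: [-0.322, 3.125, 0.001]
wrist_force: [0.3, 1.1, 0.4]
grip_width: 0.0357
gripper_force: 39.8
```

```bash
python3 -m handwheel '{"offset":[[-0.04,0,0],[-0.09,0,0],[-0.14,0,0],[-0.167,0,0],[-0.167,0,-0.06],[-0.167,0,-0.18],[-0.167,0,-0.2],[-0.167,0,-0.2]],"rotation":[[0,0,0],[0,0,0],[0,0,0],[0,0,0],[0,0,0],[0,0,0],[0,0,0],[0,0,0]]}'
python3 - <<'E'
from h import *
rel([.5475,.01,-.012],178.6)
E
```

```text
time_s: 15.22
tool_pos: [0.6321, -0.1993, 0.0603]
eef_rot: [-0.321, 3.124, 0.0]
wrist_force: [0.7, 0.0, -2.8]
grip_width: 0.0356
gripper_force: 39.8
0 off [0.1346 0.7403 0.2408] rot [0.     0.0002 0.0365] deg 13.1280333101463
180 off [0.1346 0.7403 0.2408] rot [-0.0002  0.     -0.4635] deg 166.87209642413796
```

```bash
python3 -m handwheel '{"offset":[[0.03,0.18,0],[0.06,0.36,0],[0.1,0.55,0],[0.135,0.74,0],[0.135,0.74,0.1],[0.135,0.74,0.18],[0.135,0.74,0.22],[0.135,0.74,0.232],[0.135,0.74,0.24],[0.135,0.74,0.24]],"rotation":[[0,0,0.0365],[0,0,0.0365],[0,0,0.0365],[0,0,0.0365],[0,0,0.0365],[0,0,0.0365],[0,0,0.0365],[0,0,0.0365],[0,0,0.0365],[0,0,0.0365]]}'
```

```text
time_s: 16.48
tool_pos: [0.5473, 0.0091, -0.011]
eef_rot: [0.041, 3.141, 0.001]
wrist_force: [-4.1, -0.6, 7.3]
grip_width: 0.0356
gripper_force: 40.0
```

```bash
python3 -m handwheel '{"offset":[[0,0,0],[0,0,0],[0,0,0],[0,0,0],[0,0,0],[0,0,0]],"rotation":[[0,0,0],[0,0,0],[0,0,0],[0,0,0],[0,0,0],[0,0,0]]}' 0
python3 -m handwheel '{"offset":[[0,0,-0.1],[0.06,0,-0.18],[0.12,0,-0.2],[0.178,0,-0.2],[0.178,0,-0.2]],"rotation":[[0,0,0],[0,0,0],[0,0,0],[0,0,0],[0,0,0]]}'
python3 - <<'E'
from h import *
st=ctrl.state();a=ctrl.read_camera('wrist');b=ctrl.read_camera('top')
print(st['wrist_force'])
t=np.radians(-1.4);o=np.array([st['tool_pos'][0]+.041,st['tool_pos'][1]-.001,0])
for n,p in dict(tip=(52,0,19),bl=(-52,18,22),br=(-52,-18,22),fl=(28,18,22),fr=(28,-18,22)).items():
    x,y,z=np.array(p)/1e3; q=o+[x*np.cos(t)-y*np.sin(t),x*np.sin(t)+y*np.cos(t),z];print(n,w2px('wrist',q,st),w2px('top',q))
cv2.imwrite('pics/w6.png',np.hstack([a[60:460,140:500],cv2.resize(b[180:280,200:300],(400,400),interpolation=cv2.INTER_CUBIC)]))
E
```

```text
time_s: 17.23
tool_pos: [0.5473, 0.0098, -0.0123]
eef_rot: [-0.038, -3.141, 0.0]
wrist_force: [0.4, -0.1, 0.0]
grip_width: 0.0871
gripper_force: 0.0
time_s: 17.85
tool_pos: [0.4931, 0.0114, 0.0478]
eef_rot: [-0.038, -3.141, -0.001]
wrist_force: [0.1, -0.2, -0.1]
grip_width: 0.0879
gripper_force: 0.0
[ 0.1148 -0.205  -0.1357]
tip [327.5498 384.1087] [305.3635 203.7826]
bl [356.784  249.1534] [293.3149 242.3582]
br [298.8587 249.1544] [307.6001 243.8818]
fl [353.6638 358.4654] [297.1638 211.7349]
fr [301.5784 358.4781] [311.2606 213.2147]
```

View pics/w6.png

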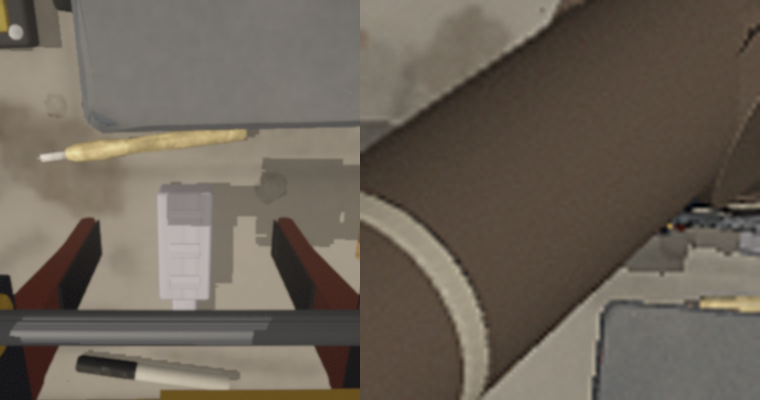

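The casting lies flat at wrist columns 298–352 and rows 253–358, within 2 mm of the prediction, clear of the cutter and the marker. While it stays there, I'll refine the cradle pose from points already read in the first crop.

```bash
python3 -m handwheel '{"offset":[[0,-0.005,0.1],[0,-0.005,0.17],[0,-0.005,0.2],[0,-0.005,0.2]],"rotation":[[0,0,0],[0,0,0],[0,0,0],[0,0,0]]}' | sed -n 2,4p
python3 -m handwheel '{"offset":[[0,0,0],[0,0,0],[0,0,0],[0,0,0],[0,0,0],[0,0,0]],"rotation":[[0,0,0],[0,0,0],[0,0,0],[0,0,0],[0,0,0],[0,0,0]]}' 1 40
python3 - <<'E'
from h import *
from scipy.optimize import least_squares
o2=np.array([207,195])
# crop px -> cradle model points (mm)
P=[((518,460),(-80,12,14)),((577,465),(-80,-12,14)),((480,290),(-10,40,14)),((668,308),(-10,-40,14)),((690,133),(68,-40,14)),
]
px=[o2+np.array([u-396,v])/6 for (u,v),_ in P]
def W(s,p):
    x,y,z=np.array(p)/1e3;return np.array([s[0]+x*np.cos(s[2])-y*np.sin(s[2]),s[1]+x*np.sin(s[2])+y*np.cos(s[2]),z])
f=lambda s:np.concatenate([w2px('top',W(s,p))-q for (_,p),q in zip(P,px)])
r=least_squares(f,[.475,.172,-.02]);print(r.x,np.degrees(r.x[2]));print(r.fun.reshape(-1,2)*6)
for n,p in dict(spL=(-80,12,14),spR=(-80,-12,14),brFL=(61,26,50),brFR=(61,-26,50),brNL=(38,26,50),brNR=(38,-26,50),railLi=(-10,24,36),railRi=(-10,-24,36)).items():
    print(n,(w2px('top',W(r.x,p))-o2)*6+[396,0],w2px('side',W(r.x,p)))
E
```

```text
tool_pos: [0.4941, 0.0093, -0.0126]
eef_rot: [-0.039, -3.141, 0.001]
wrist_force: [-0.7, -0.6, -0.7]
time_s: 19.2
tool_pos: [0.4939, 0.0097, -0.0122]
eef_rot: [-0.038, -3.141, -0.0]
wrist_force: [0.1, 0.2, 1.0]
grip_width: 0.0358
gripper_force: 40.0
[ 0.4756  0.1726 -0.0232] -1.327375048262024
[[ 1.7362  0.1006]
 [-0.3111  1.3045]
 [-1.4408 -0.6151]
 [-1.6481  1.3564]
 [ 1.6622 -2.2428]]
spL [519.7362 460.1006] [239.5172 211.1183]
spR [576.6889 466.3045] [243.2489 215.594 ]
brFL [520.4439 107.8349] [289.5939 183.8025]
brFR [644.4189 120.6633] [299.0636 192.3968]
brNL [512.1537 161.3029] [281.2751 185.6128]
brNR [636.6009 174.2848] [290.5562 194.3347]
railLi [506.0551 282.1261] [264.0071 194.9213]
railRi [620.6081 294.2921] [272.1421 203.3248]
```

Run:
```python
from h import *
def ray(n,uv): 
    a=px2w(n,uv,.1);o=cam(n)[2][:3,3];d=a-o;return o,d/np.linalg.norm(d)
for a,b in(((318,258),(297,232)),((262,256),(262,203))):
    o1,d1=ray('top',a);o2,d2=ray('side',b)
    t=np.linalg.lstsq(np.c_[d1,-d2],o2-o1,rcond=None)[0];print(o1+t[0]*d1,o2+t[1]*d2)
rel([.494,.174,.075],178.67); rel([.4166,.174,.075],178.67)
```

```text
[ 0.4398 -0.0367  0.0662] [ 0.4339 -0.0342  0.0651]
[0.4321 0.0968 0.0731] [0.4182 0.1019 0.0713]
0 off [ 0.013   0.5475 -0.2906] rot [ 0.     -0.     -0.0002] deg 0.07128717267505666
180 off [ 0.013   0.5475 -0.2906] rot [-0.     -0.      0.4998] deg 179.9296271021993
0 off [ 0.2709  0.5412 -0.2906] rot [ 0.     -0.     -0.0002] deg 0.07128717267505666
180 off [ 0.2709  0.5412 -0.2906] rot [-0.     -0.      0.4998] deg 179.9296271021993
```

Run:
```python
from h import *
# s3: TCP .4852,-.2234,.047 heading 11.75; end plate lower corner seen at side px (340..345/5+330, 265/5+210)
for x in(-.037,0,.037):
  for z in(.06,.08,.1,.12,.14):
    t=np.radians(11.75);p=np.array([.4852,-.2234,0])+[x*np.cos(t)+.089*np.sin(t),x*np.sin(t)-.089*np.cos(t),z]
    print(x,z,(w2px('side',p)-[330,210])*5)
```

```text
-0.037 0.06 [322.3333 493.1878]
-0.037 0.08 [328.8992 446.964 ]
-0.037 0.1 [335.6429 399.515 ]
-0.037 0.12 [342.572  350.7902]
-0.037 0.14 [349.6942 300.736 ]
0 0.06 [392.6292 447.4427]
0 0.08 [399.9325 401.7992]
0 0.1 [407.4289 354.9755]
0 0.12 [415.1264 306.9239]
0 0.14 [423.0334 257.5942]
0.037 0.06 [459.5327 403.9202]
0.037 0.08 [467.4963 358.8543]
0.037 0.1 [475.6657 312.6508]
0.037 0.12 [484.0491 265.2649]
0.037 0.14 [492.6553 216.6494]
```

The gripper body bottom works out at reading + 0.10 m, so it clears the 0.07 m box. I'll carry the casting to the cradle.

```bash
python3 -m handwheel '{"offset":[[0,0,-0.1],[0,0,-0.22],[0,0,-0.29],[0,0.15,-0.29],[0,0.33,-0.29],[0.05,0.5,-0.29],[0.15,0.54,-0.29],[0.24,0.541,-0.29],[0.271,0.541,-0.29],[0.271,0.541,-0.29],[0.271,0.541,-0.29]],"rotation":[[0,0,0],[0,0,0],[0,0,0],[0,0,0],[0,0,0],[0,0,0],[0,0,0],[0,0,0],[0,0,0],[0,0,0],[0,0,0]]}'
python3 - <<'E'
from h import *
st=ctrl.state();rel([.4166,.174,.004],178.67,st)
# numeric check: casting top corners & cradle rails expected in wrist view
im=ctrl.read_camera('wrist');cv2.imwrite('pics/w7.png',im)
E
```

```text
time_s: 20.58
tool_pos: [0.4178, 0.1738, 0.075]
eef_rot: [0.039, 3.14, 0.0]
wrist_force: [0.9, 0.0, -2.9]
grip_width: 0.0358
gripper_force: 40.0
0 off [0.0043 0.0006 0.2367] rot [ 0.      0.0002 -0.0003] deg 0.1284501719158276
180 off [0.0043 0.0006 0.2367] rot [ 0.0003 -0.      0.4997] deg 179.8938625327203
```

```bash
python3 -m handwheel '{"offset":[[0.004,0,0.08],[0.004,0,0.14],[0.004,0,0.18],[0.004,0,0.2],[0.004,0,0.2]],"rotation":[[0,0,0],[0,0,0],[0,0,0],[0,0,0],[0,0,0]]}'
python3 -m handwheel '{"offset":[[0,0,0.015],[0,0,0.03],[0,0,0.036],[0,0,0.036]],"rotation":[[0,0,0],[0,0,0],[0,0,0],[0,0,0]]}'
```

```text
time_s: 21.25
tool_pos: [0.4161, 0.1744, 0.0149]
eef_rot: [0.038, 3.141, 0.001]
wrist_force: [1.2, 1.3, -2.7]
grip_width: 0.0355
gripper_force: 40.0
time_s: 21.75
tool_pos: [0.4157, 0.1751, 0.004]
eef_rot: [0.036, 3.141, 0.002]
wrist_force: [1.1, 6.0, -2.3]
grip_width: 0.0358
gripper_force: 40.0
```

```bash
python3 -m handwheel '{"offset":[[0,0.006,0],[0,0.006,0.004],[0,0.006,0.004]],"rotation":[[0,0,0],[0,0,0],[0,0,0]]}'|sed -n 2,4p
python3 -m handwheel '{"offset":[[-0.01,0,0],[-0.02,0,0],[-0.03,0,0],[-0.04,0,0],[-0.04,0,0]],"rotation":[[0,0,0],[0,0,0],[0,0,0],[0,0,0],[0,0,0]]}'|sed -n 2,4p
```

```text
tool_pos: [0.4153, 0.1756, 0.0026]
eef_rot: [-0.039, -3.141, 0.0]
wrist_force: [-0.0, 3.0, -2.4]
tool_pos: [0.428, 0.1754, 0.0028]
eef_rot: [0.039, 3.141, -0.0]
wrist_force: [1.0, 2.0, -4.0]
```

```bash
python3 -m handwheel '{"offset":[[-0.01,0.002,0],[-0.02,0.002,0],[-0.03,0.002,0],[-0.038,0.002,0],[-0.038,0.002,0]],"rotation":[[0,0,0],[0,0,0],[0,0,0],[0,0,0],[0,0,0]]}'|sed -n 2,4p
python3 -m handwheel '{"offset":[[-0.005,0,0],[-0.01,0,0],[-0.01,0,0]],"rotation":[[0,0,0],[0,0,0],[0,0,0]]}'|sed -n 2,4p
```

```text
tool_pos: [0.4391, 0.1756, 0.0027]
eef_rot: [0.039, 3.141, -0.0]
wrist_force: [-0.4, -0.1, -2.0]
tool_pos: [0.442, 0.1757, 0.0028]
eef_rot: [0.038, 3.141, 0.0]
wrist_force: [-0.0, 0.6, -2.4]
```

```bash
python3 -m handwheel '{"offset":[[-0.005,0,0.002],[-0.005,0,0.003],[-0.005,0,0.003]],"rotation":[[0,0,0],[0,0,0],[0,0,0]]}'|sed -n 2,4p
python3 -m handwheel '{"offset":[[-0.005,0,0],[-0.005,0,0],[-0.005,0,0]],"rotation":[[0,0,0],[0,0,0],[0,0,0]]}'|sed -n 2,4p
```

```text
tool_pos: [0.4433, 0.1756, 0.0019]
eef_rot: [-0.039, -3.141, -0.0]
wrist_force: [-1.1, -1.0, -0.7]
tool_pos: [0.4433, 0.1757, 0.0018]
eef_rot: [-0.038, -3.138, -0.001]
wrist_force: [-6.0, 0.6, 6.2]
```

```bash
python3 -m handwheel '{"offset":[[-0.003,0,0.002],[-0.003,0,0.002]],"rotation":[[0,0,0],[0,0,0]]}'|sed -n 2,4p
python3 -m handwheel '{"offset":[[0,0,0],[0,0,0],[0,0,0],[0,0,0]],"rotation":[[0,0,0],[0,0,0],[0,0,0],[0,0,0]]}' 0.35
python3 -m handwheel '{"offset":[[0,0,-0.1],[0,0,-0.25],[0,0,-0.4],[0,0,-0.4]],"rotation":[[0,0,0],[0,0,0],[0,0,0],[0,0,0]]}'
python3 - <<'E'
from h import *
st=ctrl.state();im=ctrl.read_camera('wrist');cv2.imwrite('pics/w8.png',im)
s=[.4756,.1726,-.0232]
def W(p):
    x,y,z=np.array(p)/1e3;return np.array([s[0]+x*np.cos(s[2])-y*np.sin(s[2]),s[1]+x*np.sin(s[2])+y*np.cos(s[2]),z])
for n,p in dict(spine=(-80,0,14),rearL=(-44,18,36),rearR=(-44,-18,36),front=(36,0,36),tip=(60,0,33),brN=(38,0,50)).items(): print(n,w2px('wrist',W(p),st))
q=w2px('wrist',W((-44,0,36)),st).astype(int)
g=im[:,:,:].astype(int)
print('col profile'); 
for r in range(q[1]-22,q[1]+14,2): print(r,g[r,q[0]-4:q[0]+5].mean(0).astype(int))
r=q[1]+25;print('row',r)
for c in range(q[0]-50,q[0]+51,4): print(c,g[r-2:r+3,c].mean(0).astype(int),end=' ')
E
```

```text
tool_pos: [0.4433, 0.1757, 0.0017]
eef_rot: [-0.038, -3.136, -0.002]
wrist_force: [-10.7, -1.1, 19.1]
time_s: 25.25
tool_pos: [0.4459, 0.1755, 0.0012]
eef_rot: [0.038, 3.141, -0.0]
wrist_force: [-0.0, 0.0, 0.1]
grip_width: 0.0573
gripper_force: 0.0
time_s: 25.75
tool_pos: [0.4475, 0.1763, 0.1237]
eef_rot: [0.038, 3.137, 0.005]
wrist_force: [-0.2, 0.5, -0.3]
grip_width: 0.0574
gripper_force: 0.0
spine [323.1753 167.3951]
rearL [346.0928 216.8958]
rearR [300.279  216.9658]
front [323.498  307.7301]
tip [323.5944 330.2183]
brN [323.4381 318.3328]
col profile
194 [110 166 204]
196 [110 166 204]
198 [110 166 204]
200 [110 166 204]
202 [110 167 204]
204 [111 167 204]
206 [110 167 204]
208 [110 167 205]
210 [110 167 205]
212 [110 166 204]
214 [104 148 181]
216 [104 113 125]
218 [110 113 119]
220 [134 136 143]
222 [163 165 173]
224 [173 175 182]
226 [175 177 185]
228 [175 177 185]
row 241
273 [118 133 142] 277 [119 134 144] 281 [120 135 144] 285 [120 135 145] 289 [121 137 146] 293 [122 136 146] 297 [119 133 143] 301 [123 136 146] 305 [177 179 187] 309 [175 177 184] 313 [177 179 186] 317 [176 177 184] 321 [176 177 185] 325 [175 177 184] 329 [175 177 184] 333 [174 176 184] 337 [177 179 186] 341 [176 177 185] 345 [146 149 156] 349 [ 92 104 111] 353 [ 91 102 110] 357 [ 93 104 112] 361 [ 93 104 112] 365 [ 92 104 112] 369 [ 93 105 113] 373 [ 93 105 113]
```

Run:
```python
from h import *
g=cv2.imread('pics/w8.png').astype(int)
for r in range(158,180,1): print(r,g[r,319:328].mean(0).astype(int),end=' ')
print()
for r in range(285,330,2): print(r,g[r,319:328].mean(0).astype(int),end=' ')
```

```text
158 [134 151 162] 159 [134 151 162] 160 [134 151 162] 161 [135 151 162] 162 [134 151 161] 163 [134 151 161] 164 [134 151 161] 165 [134 151 161] 166 [134 151 161] 167 [133 149 160] 168 [128 145 157] 169 [112 133 149] 170 [ 92 123 149] 171 [ 91 137 171] 172 [103 155 193] 173 [109 164 202] 174 [110 165 204] 175 [110 166 204] 176 [110 166 204] 177 [110 166 204] 178 [110 166 204] 179 [110 165 204] 
285 [174 175 183] 287 [172 173 180] 289 [170 171 178] 291 [178 179 186] 293 [178 180 187] 295 [174 176 183] 297 [172 173 180] 299 [168 170 176] 301 [170 172 179] 303 [173 174 182] 305 [172 174 181] 307 [169 171 178] 309 [161 163 170] 311 [138 140 147] 313 [128 130 137] 315 [128 129 135] 317 [118 120 125] 319 [107 111 114] 321 [141 145 147] 323 [160 164 167] 325 [160 164 167] 327 [158 162 165] 329 [130 133 136]
```

Measured relative to the spine end, the casting's rear edge is within about 0.5 px of the home position, and its width matches lying flat. Handing in.

```bash
python3 -c "
from station import ctrl
print(ctrl.hand_in())"
```

```text
the job is handed in; nothing more can be done
None
```

The job is handed in at about 26 s of robot time: I pressed the ejector fully home and it sprang back, laid the casting on the bench and released it, then regripped it by the plain end and slid it under the guide, where force and camera readings show it flat and against the stop.

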